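# Slide the ink carriage to its stop and show the tall cartridge to the webcam

### The job

Slide the ink carriage of the open printer (it has an upright fin to hold it by) to the left (as the robot sees it) all the way to its stop, clear of the steel hold-down bar; then lift out the taller of the two ink cartridges and show it to the webcam: upright, the copper chip facing squarely into the lens, level with the lens and ten centimetres in front of it, without bumping the webcam. Finish while still holding the cartridge there motionless in the gripper, touching nothing else with it. Leave the carriage at its stop, the shorter cartridge seated in it, and the other things on the desk where they are.

Things in the scene. Friction and masses are not known exactly. Their poses are not given: they have to be found in the camera images.
- printer: Black printer without its lid, fixed, 300 (x, depth) x 420 (y, width) x 130 mm high; origin at the centre of its underside, x towards its back (away from the robot), y to its left, z up. Its open bay, 176 (x) x 380 (y) mm, is centred on it; bay floor at z 55 mm, deck around it at z 130 mm.
- bar_end (a point): Free (left) end of the printer's fixed steel hold-down bar, on the centre of its top: printer x +4, y -30, z 158 mm. The bar is 16 mm wide (x), 5 mm thick, and runs from here to the right (printer -y) wall. A cartridge under it cannot be lifted out. Axes as the printer's.
- carriage (a joint): Slide of the grey ink carriage along the printer's +y (left seen from the robot), in m: 0 = parked at the right, 0.185 = fully left at the hard stop, the cartridge-change position. It starts at 0. About 2 N of friction; it stays where it is left. The carriage is 130 mm wide (y), with two equal pockets side by side.
- carriage_seat (a point): Carriage's middle, at the height of the pocket floors (80 mm above the desk), at printer x = 0; moves with the carriage; axes as the printer's. Pocket centres at y +32 and -32 mm from it. Pockets are 54 x 27 mm inside, 28 mm deep, rims 28 mm above this point; the cartridges stand on the pocket floors.
- fin_top (a point): Centre of the top of the carriage's upright grip fin, 152 mm above the desk and 49 mm in front (printer -x) of carriage_seat. The fin is 12 mm thick (y) and 26 mm long (x), and is free for 44 mm down to the level of the pocket rims (nothing closer than 25 mm beside it in y); axes as the printer's.
- cartridge_tall: The taller ink cartridge, black box 50 (x) x 24 (y) x 62 mm high, about 70 g, in one of the two pockets (either one), standing 34 mm out of it. Origin at the centre of its underside, z up; a small copper chip is on its +x face, which faces the printer's back (away from the robot) when seated; the other end has a small thumb lip at the top.
- chip (a point): Centre of the copper chip on the tall cartridge: 25 mm along the cartridge's +x from its vertical middle line, 50 mm above its underside (12 mm below its top). Axes as the cartridge's; its +x points straight out of the chip.
- cartridge_short: The shorter ink cartridge, same black box but 48 mm high, in the other pocket, standing 20 mm out. Stays seated. Origin at the centre of its underside.
- webcam: Black webcam on a round-footed stand (foot 90 mm across, mast 14 mm), fixed, on the left or the right of the printer; head 32 x 95 x 32 mm, centre 210 mm above the desk. Origin at the centre of the foot's underside. It looks along its own -x (roughly towards the robot's side of the desk), y is along the head, z up.
- lens (a point): Centre of the webcam's lens front: 25 mm along the webcam's -x from its origin, 210 mm above the desk. Axes as the webcam's.
- show_point (a point): Where the chip is to be shown: on the lens axis, 100 mm in front of the lens (125 mm along the webcam's -x from its origin), 210 mm above the desk. The cartridge's +x must point along the webcam's +x, its body on the side of the chip away from the lens. Axes as the webcam's.
- organiser: White pen organiser, fixed, 90 x 90 x 100 mm with pens up to about 165 mm high, in the place beside the printer that the webcam does not have. Origin at the centre of its underside.
- stapler: Loose stapler, 130 x 34 x 48 mm, lying on the desk; bystander. Origin at its underside's centre.
- mug: White mug, 80 mm across, 95 mm high; bystander. Origin at its underside's centre.
- mouse: Black computer mouse, 105 x 60 x 30 mm; bystander. Origin at its underside's centre.
- ink_box: Cardboard ink box, 55 x 100 x 75 mm, at the left of the desk; bystander. Origin at its underside's centre.
- tape_roll: Yellow roll of tape, 76 mm across, 20 mm high, at the right of the desk; bystander. Origin at its underside's centre.
- sharpener: Small metal pencil sharpener, 25 x 16 x 12 mm, on the printer's front deck near its right corner; bystander. Origin at its underside's centre.
Things that resemble listed ones, but are neither listed nor needed, are in the scene too. What is shaped like the organiser but purple or red is not meant.

How it is judged (in metres and radians):
On the way:
1. the carriage is at its left stop (within 5 mm) with the tall cartridge still seated in it (value of joint carriage above 0.18 m and distance between cartridge_tall and carriage_seat below 0.042 m), for 0.2 s.
At the end, for the whole second after the job is handed in: Gripper holds the tall cartridge still in the air: chip within 18 mm of the point 100 mm before the lens, facing it, upright and square within 0.18 rad, touching no webcam, printer or organiser; carriage within 10 mm of its stop, short cartridge seated (distance between chip and show_point below 0.018 m and angle between the x axis of cartridge_tall and the x axis of webcam, either way round below 0.18 rad and x of cartridge_tall in the frame of show_point below -0.005 m and angle between cartridge_tall's own z axis and vertical below 0.18 rad and contact force between cartridge_tall and the fingers above 0.5 N and contact force between cartridge_tall and webcam below 0.05 N and contact force between cartridge_tall and printer below 0.05 N and contact force between cartridge_tall and organiser below 0.05 N and linear speed of cartridge_tall below 0.02 m/s and value of joint carriage above 0.175 m and not (distance between cartridge_short and carriage_seat above 0.042 m)); the arm keeps its last pose, push and grip.
It fails at once if the short cartridge is pulled out of its pocket (distance between cartridge_short and carriage_seat above 0.042 m).
It fails at once if the webcam is pushed (over 10 N) (contact force between webcam and the arm above 10 N or contact force between webcam and the fingers above 10 N or contact force between webcam and cartridge_tall above 10 N).
It fails at once if a bystander is moved more than 30 mm (distance of any of stapler, mug, mouse, ink_box, tape_roll, sharpener from where it was at the start of the episode above 0.03 m).
It also fails if it takes over 56 s, if anything falls off the work surface, if the arm or the gripper's body presses on something with over 40 N, if the wrist force passes 120 N, or if a joint passes its speed limit or range.

### The arm

A 6-joint arm with a two-finger parallel gripper is mounted at the origin on the work surface. World frame = base frame: x ahead of the robot, y to its left, z up, the work surface at z = 0. Lengths are in m, angles in degrees, forces in N, time in s.
With the tool pointing down it reaches from about 0.375 to 0.975 m from the base axis. Payload 3.8 kg.
Tool frame: the origin (TCP) lies on the centre line of the jaws, within the pads' length; the fingertips stand 8 mm ahead of it and the grasp point (between the pads) lies 11 mm behind it; z points along the fingers, y is the line along which they close (so a half turn about z gives the same grasp; the last joint's range is limited). The gripper opens to 85 mm and grips with 20 to 120 N. Pads are 22 mm wide; open, the fingers measure 114 mm over their backs; the gripper's body (76 mm by 85 mm) begins 54 mm behind the grasp point. The pads swing forward as they close: fully open they stand 13 mm farther back than shut.
Start: joints at [74.949, 15.12, 91.902, -0, 72.978, -2.114], TCP at [0.151, 0.658, 0.239] pointing down, gripper open.
Joint ranges: [-150.88, 150.88], [-54.13, 125.18], [17.81, 147.31], [-75.09, 255.09], [0, 152.58], [-146.25, 146.25]. Speed limits (degrees/s): [147.25, 147.25, 180, 180, 180, 180].

### API

Orientations are given as a 3x3 rotation matrix whose columns are the frame's x, y, z axes.
In Python, from plant import env gives the robot as it stands. The module is installed in compiled form; this text tells all that it offers.
- The arm moves only by the tool send_rows, never from a script. Its argument "motion" is a list that holds one entry, the list of rows, each a list of 5 numbers: the shift along the tool's x, y, z in cm, then the turn about the tool's z in degrees, then the finger opening in cm, from 0 to 8.54. In form: [[[tx, ty, tz, spin, gripper], ...]]. A call has exactly 5 rows; each row is the pose to reach, as a shift and turn from the pose commanded when the call began, along the tool's axes at that moment; what a row does not reach only later rows make up. A row lasts 1/12 s, in which the tool goes at most 41.7 mm and 7.16 degrees, less where a joint would pass 70% of its speed; a pose out of reach is approached as far as the arm can. A call with a gripper value outside its range is refused whole. The fingers move at their own pace and stop on an object; "grip_force" is the grip in N (left out, the last holds). Time passes only in rows, so rows that repeat a pose let the fingers close, or fill a call up. It gives the time, the measured TCP pose, the force, the opening and the grip force at its end, in the units of the state.
- env.get_obs(): the state, without advancing time (a new reading comes with each control period).
- env.get_image(name): name is "side" or "top"; returns a dict with "frame" (420x560x3 uint8, red, green, blue), "depth" (420x560 float32, m along the optical axis (not along the pixel's ray), 0 where there is no reading), "fov_y" (degrees; the focal length in pixels is half the picture's height over the tangent of half this angle, whatever the lens; pixels are square), "cx", "cy" (the principal point, pixels), "pose" (4x4, takes a point from camera to world coordinates). Camera axes: x right, y up, looking along -z (the intrinsics and any distortion apply to the point x, -y, -z); pixel columns grow to the right and rows downward; lengths in m; the calibration is good to about 2 mm. A picture is of the moment at which its call begins.
- env.sign_off(): hands the job in; it is judged then, once.
Trained networks look in a picture, given as the dict that the camera call returned (one of the last four; its "shot" number tells which), for a name from the list of things; names that differ only in an ending like _2 or _b are one class to them, and where a whole thing is asked for, a point or a joint stands for the part that bears it (a point fixed in the world has none). Each returns a list of dicts, best first, with "score" (0 to 1); they miss things now and then, are a little off and sometimes report something else, mostly with a low value. They report only what shows in the picture. A call takes as long as a camera call. They do not tell look-alikes from the thing itself.
- env.trace(picture, target): "pixels" (420x560 bool, what is visible of it) and "pixel" ([column, row] in pixels, amid what is visible of it).
The state is a dict: "clock": time; "qpos": joint angles; "dq": joint speeds; "joint_efforts": joint torques, N m; "ee_pos": TCP position; "ee_rot": TCP orientation; "force": force on the tool from outside, world axes, zero at the start; "torque": the same for the moment, N m; "opening": finger opening in m; "finger_force": force on a finger pad.
Only numpy, scipy, OpenCV 4.12 (cv2) and the standard library are available. Lean on these libraries where they do the work, as an engineer would, in place of code of your own. Each camera call takes 0.05 s, during which the arm holds its last target. There are 200 camera calls.

## Working session

There is one attempt and no reset: what is moved stays moved. The work goes in short steps, Python scripts to look and compute and a tool call to move; the robot and the scene stay as the last step left them, time stands still between calls to the robot, and variables do not carry over. Pictures are saved under pics/ and viewed, at most 10 in all, crops included, and the job is handed in when it is done.

Besides the shell and the picture viewer there is one more tool, called after "Emit:" as a command line: name --argument value ..., lists and objects as JSON in quotes. send_rows: Moves the arm, as the interface text tells. Its arguments: {"type":"object","properties":{"motion":{"type":"array"},"grip_force":{"type":"number"}},"required":["motion"]}

```bash
mkdir -p pics; cat > h.py <<'E'
import numpy as np, cv2
from plant import env
def cloud(p):
    d=p["depth"]; H,W=d.shape; f=H/2/np.tan(np.radians(p["fov_y"])/2)
    u,v=np.meshgrid(np.arange(W),np.arange(H))
    c=np.stack([(u-p["cx"])/f*d,-(v-p["cy"])/f*d,-d],-1)
    T=np.array(p["pose"]); w=c@T[:3,:3].T+T[:3,3]
    w[d==0]=np.nan
    return w
def save(p,n,crop=None,s=1):
    im=p["frame"][:,:,::-1]
    if crop: a,b,c,d=crop; im=im[b:d,a:c]
    cv2.imwrite("pics/"+n,cv2.resize(im,None,fx=s,fy=s,interpolation=cv2.INTER_CUBIC))
E
python3 - <<'E'
from h import *
ims=[]
for n in ("top","side"):
    p=env.get_image(n); w=cloud(p); ims.append(p["frame"][:,:,::-1]); save(p,n+"0.png",None,1.4)
    print(n,[k for k in p],p["fov_y"],p["cx"],p["cy"],np.round(p["pose"],3).tolist())
    for t in ["printer","bar_end","carriage","fin_top","cartridge_tall","cartridge_short","webcam","lens","chip","organiser","stapler","mug","mouse","ink_box","tape_roll","sharpener"]:
        try:
            for r in env.trace(p,t)[:3]:
                q=w[r["pixels"]]; q=q[~np.isnan(q[:,0])]
                print(t,round(r["score"],2),np.round(r["pixel"]),np.round(np.median(q,0),3),np.round(np.percentile(q,2,0),3),np.round(np.percentile(q,98,0),3))
        except Exception as e: print(t,e)
o=env.get_obs(); print(o["clock"],o["ee_pos"],np.round(o["ee_rot"],3).tolist(),o["opening"])
E
```

```text
top ['frame', 'depth', 'fov_y', 'cx', 'cy', 'pose', 'shot'] 46.23134742553915 275.8030385484244 221.40482996837494 [[0.006, 0.982, -0.187, 0.147], [-1.0, 0.01, 0.017, 0.017], [0.018, 0.186, 0.982, 1.726], [0.0, 0.0, 0.0, 1.0]]
printer 0.89 [273. 196.] [ 0.552 -0.001  0.106] [ 0.375 -0.218  0.011] [0.7   0.184 0.153]
bar_end 0.72 [274. 198.] [ 0.552 -0.003  0.104] [ 0.375 -0.219  0.01 ] [0.7   0.185 0.153]
carriage 0.58 [313. 204.] [ 0.519 -0.126  0.083] [ 0.489 -0.189  0.072] [ 0.559 -0.066  0.151]
fin_top 0.69 [305. 204.] [ 0.518 -0.122  0.082] [ 0.49  -0.19   0.071] [ 0.585 -0.063  0.151]
cartridge_short 0.56 [321. 195.] [ 0.538 -0.154  0.127] [ 0.522 -0.168  0.093] [ 0.554 -0.147  0.136]
webcam 0.29 [168. 240.] [0.415 0.378 0.025] [0.37  0.343 0.006] [0.466 0.418 0.036]
lens 0.67 [160. 163.] [0.652 0.38  0.017] [0.615 0.34  0.001] [0.696 0.424 0.23 ]
chip 0.63 [301. 193.] [ 0.538 -0.093  0.141] [ 0.525 -0.106  0.085] [ 0.576 -0.083  0.148]
organiser 0.9 [377. 165.] [ 0.67  -0.369  0.074] [ 0.625 -0.419  0.002] [ 0.721 -0.324  0.135]
organiser 0.86 [378. 292.] [ 0.227 -0.357  0.062
[... 3239 characters left out ...]
009] [0.695 0.178 0.155]
mouse 0.56 [287. 153.] [0.652 0.377 0.162] [ 0.569  0.19  -0.002] [0.682 0.453 0.224]
ink_box 0.57 [254. 171.] [0.556 0.504 0.05 ] [0.536 0.487 0.001] [0.591 0.592 0.076]
tape_roll 0.75 [384. 359.] [ 0.565 -0.536  0.015] [ 0.524 -0.559 -0.001] [ 0.596 -0.492  0.021]
tape_roll 0.54 [302. 240.] [ 0.503 -0.132  0.104] [ 0.487 -0.165  0.075] [ 0.554 -0.069  0.15 ]
tape_roll 0.27 [290. 227.] [ 0.54  -0.041  0.107] [ 0.371 -0.236  0.011] [0.692 0.177 0.154]
sharpener 0.51 [284. 251.] [ 0.427 -0.182  0.139] [ 0.417 -0.192  0.129] [ 0.438 -0.173  0.143]
1.7 [0.15111133 0.65785591 0.23927041] [[-0.975, 0.224, -0.0], [0.224, 0.975, -0.0], [0.0, -0.0, -1.0]] 0.08565495224222823
```

View pictures.

View pics/top0.png

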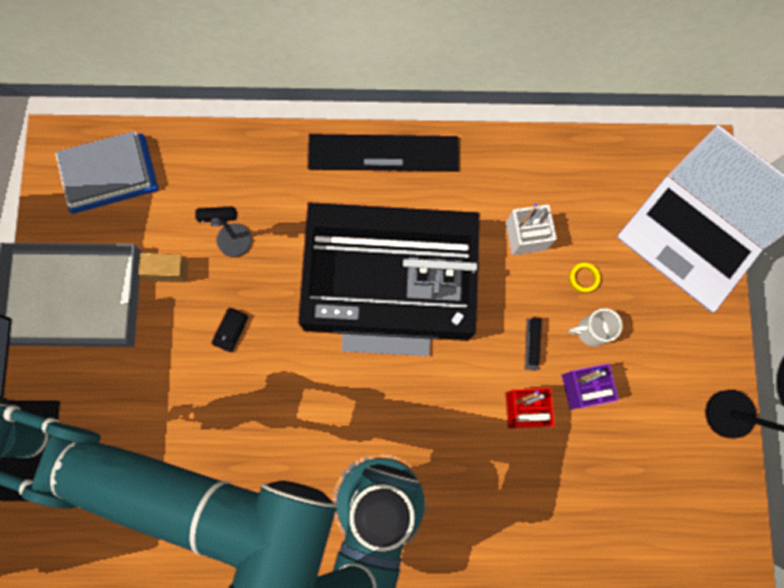

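View pics/side0.png

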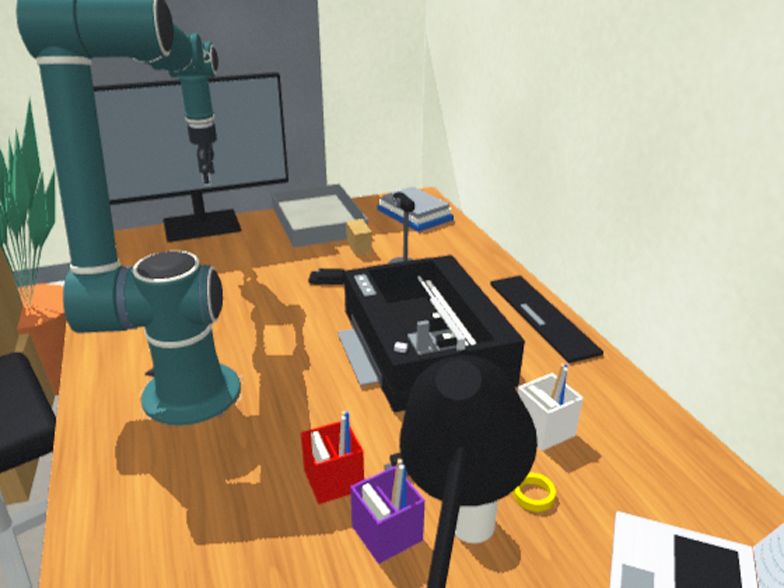

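```bash
python3 - <<'E'
from h import *
P={}
for n in ("top","side"):
    p=env.get_image(n); P[n]=cloud(p)
    save(p,n+"c.png",(250,150,350,225) if n=="top" else (265,190,365,265),8)
for n,w in P.items():
    def box(lo,hi):
        m=np.all((w>lo)&(w<hi),-1); return w[m]
    def rect(q):
        r=cv2.minAreaRect((q[:,:2]*1000).astype(np.float32)); return np.round(r[0],1),np.round(r[1],1),round(r[2],2)
    print(n,"deck",rect(box([.3,-.3,.124],[.8,.25,.136])))
    for z in ((.146,.16),(.15,.16)): 
        q=box([.47,-.25,z[0]],[.52,0,z[1]]); print("fin",len(q),np.round(q.mean(0),4),rect(q))
    q=box([.52,-.19,.120],[.535,-.05,.16]); 
    for a in np.arange(-.18,-.06,.01):
        s=q[(q[:,1]>a)&(q[:,1]<a+.01)]
        if len(s): print(round(a,2),np.round(s.max(0),3),np.round(s.min(0),3))
    q=box([.6,.28,.19],[.72,.48,.24]); print("head",len(q),rect(q),np.round(q.min(0),3),np.round(q.max(0),3))
    q=box([.58,.28,.222],[.72,.48,.235]); print("headtop",len(q),q.mean(0) if len(q) else 0,rect(q) if len(q) else 0)
    q=box([.58,.28,.004],[.72,.48,.03]); print("foot",len(q),rect(q))
    q=box([.53,-.25,.150],[.57,.1,.17]); print("bar",rect(q))
E
```

```text
top deck (array([556.7, -17.7]), array([420.8, 301.4]), 87.25)
fin 24 [ 0.5001 -0.1237  0.1524] (array([ 502.2, -123.3]), array([25.8, 10. ]), 1.23)
fin 18 [ 0.5005 -0.1239  0.1538] (array([ 502.9, -124.5]), array([ 9.8, 23.3]), 81.79)
-0.17 [ 0.535 -0.161  0.133] [ 0.522 -0.167  0.122]
-0.16 [ 0.535 -0.15   0.133] [ 0.521 -0.158  0.12 ]
-0.15 [ 0.535 -0.147  0.13 ] [ 0.525 -0.148  0.126]
-0.11 [ 0.534 -0.1    0.146] [ 0.525 -0.106  0.136]
-0.1 [ 0.534 -0.093  0.146] [ 0.523 -0.1    0.137]
-0.09 [ 0.535 -0.083  0.149] [ 0.522 -0.09   0.12 ]
head 342 (array([648.2, 382.2]), array([42.2, 93.2]), 3.94) [0.627 0.336 0.195] [0.671 0.43  0.233]
headtop 200 [0.65274963 0.381622   0.22592977] (array([649.1, 380.9]), array([38.9, 87.1]), 5.18)
foot 665 (array([647.8, 380.7]), array([138.5, 199.4]), 2.02)
bar (array([ 553.1, -133.4]), array([169.5,  24.2]), 87.33)
side deck (array([553.9, -19.4]), array([430.2, 301.9]), 87.37)
fin 26 [ 0.4996 -0.1305  0.149 ] (array([ 500.2, -129.8]), array([13. , 25.5]), 80.36)
fin 6 [ 0.4989 -0.1301  0.1521] (array([ 500.3, -130.6]), array([ 5. , 18.7]), 77.89)
-0.18 [ 0.535 -0.171  0.126] [ 0.522 -0.175  0.121]
-0.17 [ 0.534 -0.161  0.129] [ 0.52  -0.17   0.124]
-0.16 [ 0.533 -0.151  0.129] [ 0.521 -0.158  0.124]
-0.15 [ 0.527 -0.146  0.124] [ 0.527 -0.146  0.124]
-0.12 [ 0.532 -0.11   0.139] [ 0.522 -0.113  0.122]
-0.11 [ 0.535 -0.1    0.141] [ 0.52 -0.11  0.12]
-0.1 [ 0.534 -0.09   0.143] [ 0.52  -0.1    0.133]
-0.09 [ 0.529 -0.084  0.139] [ 0.527 -0.087  0.122]
head 157 (array([644.2, 375. ]), array([ 41. , 102.4]), 4.71) [0.623 0.324 0.191] [0.666 0.426 0.227]
headtop 29 [0.64718578 0.37259265 0.2237395 ] (array([642.2, 372.2]), array([35.4, 82.3]), 4.79)
foot 49 (array([636. , 417.5]), array([64.5, 96.7]), 40.39)
bar (array([ 552.9, -137.1]), array([172.7,  20.8]), 87.67)
```

The top picture shows the printer at (273,196) with the webcam on its left at (158,160). The white organiser is on the right at (377,165), with red and purple look-alikes at (378,292) and (420,273). In the carriage, the box at (301,193) is about 142 mm high and the one at (321,195) about 128 mm, so the left one is the tall cartridge. I'll confirm that in a crop while the arm moves towards the fin.

View pics/sidec.png

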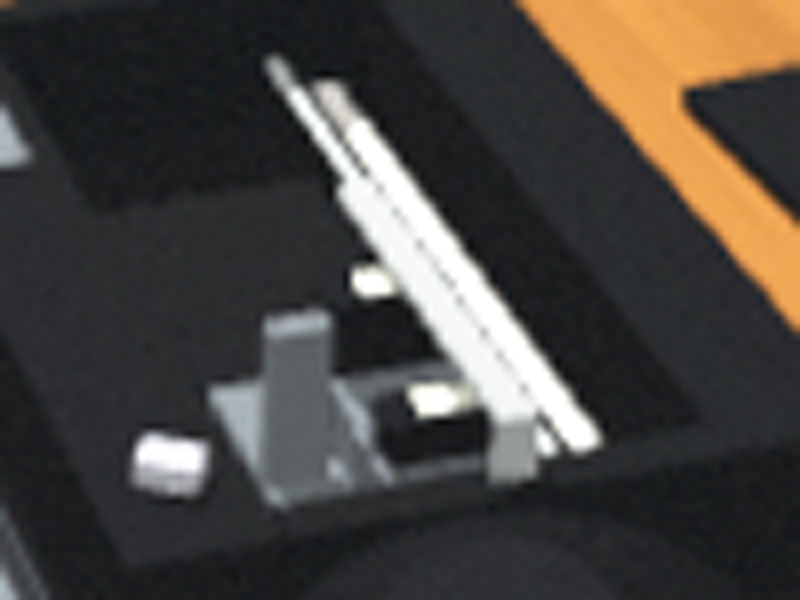

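Emit:
send_rows --motion '[[[-3.4,-2.2,0,-2,4],[-6.8,-4.4,0,-4,4],[-10.2,-6.6,0,-6,4],[-13.6,-8.8,0,-8,4],[-17,-10.8,0,-10.2,4]]]'

```text
clock: 2.22
ee_pos: [0.2934, 0.513, 0.2394]
ee_rot: [[-0.999, 0.045, 0.0], [0.045, 0.999, 0.0], [-0.0, 0.0, -1.0]]
force: [0.1, 0.7, -0.2]
opening: 0.0399
finger_force: 0.0
```

The crop confirms it. The fin is at crop (298,400), the taller cartridge is in the left pocket at (375,280), and the short one is at (440,400). The bar lies over both.

Emit:
send_rows --motion '[[[-1.4,-3.74,0,0,4],[-2.8,-7.48,0,0,4],[-4.2,-11.2,0,0,4],[-5.6,-15,0,0,4],[-7,-18.7,0,0,4]]]'

```text
clock: 2.63
ee_pos: [0.3538, 0.3225, 0.2395]
ee_rot: [[-0.999, 0.047, 0.001], [0.047, 0.999, 0.0], [-0.001, 0.0, -1.0]]
force: [0.5, -0.0, 0.7]
opening: 0.04
finger_force: 0.0
```

Emit:
send_rows --motion '[[[-1.4,-3.74,0,0,4],[-2.8,-7.48,0,0,4],[-4.2,-11.2,0,0,4],[-5.6,-15,0,0,4],[-7,-18.7,0,0,4]]]'

```text
clock: 3.05
ee_pos: [0.4148, 0.1324, 0.2397]
ee_rot: [[-0.999, 0.047, 0.001], [0.047, 0.999, 0.0], [-0.001, 0.0, -1.0]]
force: [0.8, 1.1, 0.1]
opening: 0.04
finger_force: 0.0
```

Emit:
send_rows --motion '[[[-1.4,-3.74,0,0,4],[-2.8,-7.48,0,0,4],[-4.2,-11.2,0,0,4],[-5.6,-15,0,0,4],[-7,-18.7,0,0,4]]]'

```text
clock: 3.47
ee_pos: [0.4758, -0.058, 0.2397]
ee_rot: [[-0.999, 0.048, 0.001], [0.048, 0.999, -0.0], [-0.001, -0.0, -1.0]]
force: [0.2, 1.2, 0.1]
opening: 0.0401
finger_force: 0.0
```

Emit:
send_rows --motion '[[[-1.4,-3.4,0,0,4],[-2.75,-6.8,0,0,4],[-2.75,-6.8,2,0,4],[-2.75,-6.8,4,0,4],[-2.75,-6.8,5.5,0,4]]]'

```text
clock: 3.88
ee_pos: [0.4996, -0.1261, 0.1832]
ee_rot: [[-0.999, 0.05, -0.0], [0.05, 0.999, 0.0], [0.001, 0.0, -1.0]]
force: [-0.3, -0.1, 0.4]
opening: 0.04
finger_force: 0.0
```

Emit:
send_rows --motion '[[[0,0,1.5,0,4],[0,0,3,0,4],[0,0,4.5,0,4],[0,0,5.6,0,4],[0,0,5.6,0,4]]]'

```text
clock: 4.3
ee_pos: [0.4978, -0.1245, 0.1257]
ee_rot: [[-0.999, 0.048, -0.005], [0.048, 0.999, 0.001], [0.005, 0.001, -1.0]]
force: [-0.5, -0.9, 0.0]
opening: 0.0403
finger_force: 0.0
```

Emit:
send_rows --motion '[[[0,0,0,0,0.6],[0,0,0,0,0.6],[0,0,0,0,0.6],[0,0,0,0,0.6],[0,0,0,0,0.6]]]' --grip_force 40

```text
clock: 4.72
ee_pos: [0.5007, -0.1254, 0.1295]
ee_rot: [[-0.999, 0.048, 0.002], [0.048, 0.999, -0.001], [-0.002, -0.001, -1.0]]
force: [-0.2, -0.3, 2.6]
opening: 0.0119
finger_force: 42.2
```

Emit:
send_rows --motion '[[[0,1,0,0,0.6],[0,3,0,0,0.6],[0,5.5,0,0,0.6],[0,8,0,0,0.6],[0,10,0,0,0.6]]]'

```text
clock: 5.13
ee_pos: [0.5055, -0.0241, 0.1294]
ee_rot: [[-0.999, 0.048, 0.002], [0.048, 0.999, -0.001], [-0.002, -0.001, -1.0]]
force: [0.6, -3.3, 1.6]
opening: 0.0114
finger_force: 42.3
```

Emit:
send_rows --motion '[[[0,2,0,0,0.6],[0,4,0,0,0.6],[0,6,0,0,0.6],[0,7.5,0,0,0.6],[0,8,0,0,0.6]]]'

```text
clock: 5.55
ee_pos: [0.5093, 0.0567, 0.1295]
ee_rot: [[-0.999, 0.046, 0.002], [0.046, 0.999, 0.0], [-0.002, 0.0, -1.0]]
force: [0.5, -1.9, 4.9]
opening: 0.0115
finger_force: 42.7
```

Emit:
send_rows --motion '[[[0,0.2,0,0,0.6],[0,0.4,0,0,0.6],[0,0.6,0,0,0.6],[0,0.8,0,0,0.6],[0,0.8,0,0,0.6]]]'

```text
clock: 5.97
ee_pos: [0.5094, 0.0596, 0.1295]
ee_rot: [[-0.999, 0.047, 0.001], [0.047, 0.999, -0.006], [-0.002, -0.005, -1.0]]
force: [-1.6, -12.1, 7.5]
opening: 0.0113
finger_force: 43.0
```

Emit:
send_rows --motion '[[[0,-0.2,0,0,0.6],[0,-0.4,0,0,0.6],[0,-0.4,0,0,3.5],[0,-0.4,0,0,3.5],[0,-0.4,0,0,3.5]]]'

```text
clock: 6.38
ee_pos: [0.508, 0.0585, 0.1278]
ee_rot: [[-0.999, 0.048, -0.001], [0.048, 0.999, -0.0], [0.001, -0.0, -1.0]]
force: [-0.6, -0.4, -0.3]
opening: 0.035
finger_force: 0.0
```

Emit:
send_rows --motion '[[[0,0,-2,0,4],[0,0,-4,0,4],[0,0,-7,0,4],[4,0,-10,0,4],[7,0,-10,0,4]]]'

```text
clock: 6.8
ee_pos: [0.4418, 0.0622, 0.2328]
ee_rot: [[-0.999, 0.048, 0.007], [0.048, 0.999, 0.001], [-0.007, 0.001, -1.0]]
force: [0.0, 0.2, 1.5]
opening: 0.0401
finger_force: 0.0
```

```bash
python3 - <<'E'
from h import *
for n in ("top","side"):
    p=env.get_image(n); w=cloud(p)
    save(p,n+"1.png",(240,150,320,210) if n=="top" else (250,170,350,245),8)
    def box(lo,hi): return w[np.all((w>lo)&(w<hi),-1)]
    for nm,lo,hi in (("fin",[.48,.02,.14],[.535,.09,.165]),("tall",[.53,.065,.134],[.60,.12,.152]),("short",[.53,.0,.12],[.6,.05,.134])):
        q=box(lo,hi)
        if len(q)>4: print(n,nm,len(q),np.round(q.mean(0),4),cv2.minAreaRect((q[:,:2]*1000).astype(np.float32)))
o=env.get_obs(); print(o["clock"],o["ee_pos"])
E
```

```text
side fin 30 [0.5089 0.0532 0.1472] ((518.3515014648438, 61.70344543457031), (48.746849060058594, 19.353050231933594), 41.17532730102539)
side tall 68 [0.5565 0.0829 0.1389] ((556.029541015625, 82.63581848144531), (27.465103149414062, 55.60050582885742), 74.06809997558594)
side short 74 [0.5549 0.0186 0.1248] ((555.7095336914062, 19.91741180419922), (29.68132972717285, 48.81714630126953), 82.6892318725586)
6.9 [0.43531066 0.06228226 0.22919936]
```

View pics/side1.png

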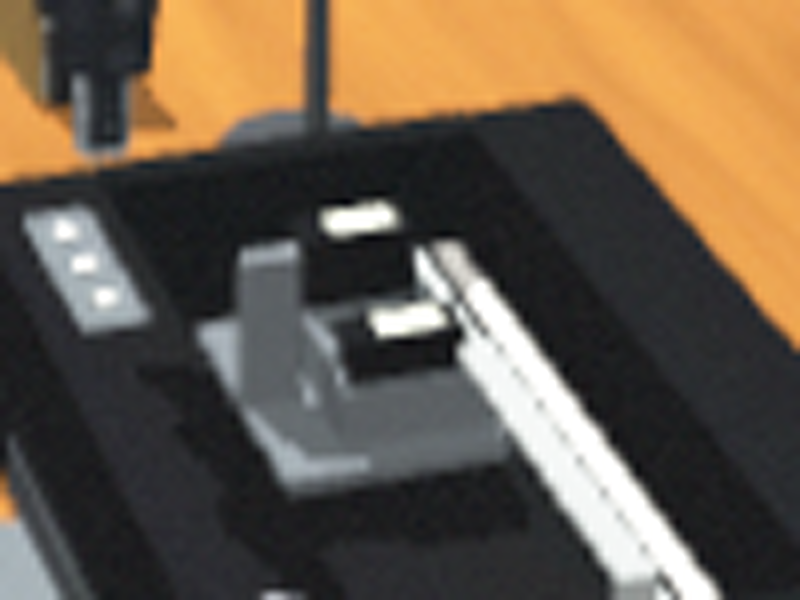

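```bash
python3 - <<'E'
from h import *
o=env.get_obs(); R=np.array(o["ee_rot"]); print(o["ee_pos"],R.T@(np.array([.558,.0885,.122])-o["ee_pos"])*100, R.round(4).tolist())
E
```

```text
[0.43531066 0.06228226 0.22919936] [-12.13492078   3.19446386  10.71711523] [[-0.9989, 0.0471, -0.0003], [0.0471, 0.9989, 0.0003], [0.0003, 0.0003, -1.0]]
```

The carriage is at its left stop. The tall cartridge (crop 360,240) and the short one (405,335) are both seated and clear of the bar. Next I grasp the tall one.

Emit:
send_rows --motion '[[[-3,0.8,0,0,4],[-6,1.6,0,0,4],[-9,2.4,0,0,4],[-12.1,3.2,0,0,4],[-12.1,3.2,2,0,4]]]'

```text
clock: 7.32
ee_pos: [0.5691, 0.0895, 0.2115]
ee_rot: [[-0.999, 0.047, 0.011], [0.047, 0.999, 0.001], [-0.011, 0.002, -1.0]]
force: [1.2, -0.8, 0.9]
opening: 0.0398
finger_force: 0.0
```

Emit:
send_rows --motion '[[[0,0,2,0,4],[0,0,4,0,4],[0,0,6,0,4],[0,0,7,0,4],[0,0,7,0,4]]]'

```text
clock: 7.73
ee_pos: [0.5585, 0.0879, 0.1342]
ee_rot: [[-0.999, 0.048, -0.007], [0.048, 0.999, -0.001], [0.007, -0.001, -1.0]]
force: [-0.8, -0.3, -0.7]
opening: 0.0398
finger_force: 0.0
```

Emit:
send_rows --motion '[[[0,0,0.4,0,4],[0,0,0.8,0,4],[0,0,1.2,0,4],[0,0,1.2,0,4],[0,0,1.2,0,4]]]'

```text
clock: 8.15
ee_pos: [0.5614, 0.0883, 0.1268]
ee_rot: [[-0.999, 0.048, 0.001], [0.048, 0.999, 0.0], [-0.001, 0.0, -1.0]]
force: [-0.3, 0.2, -0.3]
opening: 0.04
finger_force: 0.0
```

Emit:
send_rows --motion '[[[0.3,0,0.4,0,4],[0.3,0,0.4,0,4],[0.3,0,0.4,0,1.8],[0.3,0,0.4,0,1.8],[0.3,0,0.4,0,1.8]]]' --grip_force 50

```text
clock: 8.57
ee_pos: [0.5582, 0.0884, 0.1224]
ee_rot: [[-0.999, 0.048, 0.0], [0.048, 0.999, 0.0], [-0.0, 0.0, -1.0]]
force: [0.4, 0.7, 0.5]
opening: 0.0234
finger_force: 49.2
```

Emit:
send_rows --motion '[[[0,0,0,0,1.8],[0,0,0,0,1.8],[0,0,0,0,1.8],[0,0,-0.3,0,1.8],[0,0,-0.6,0,1.8]]]'

```text
clock: 8.98
ee_pos: [0.5578, 0.0883, 0.1281]
ee_rot: [[-0.999, 0.048, -0.001], [0.048, 0.999, -0.0], [0.001, -0.0, -1.0]]
force: [-0.2, 0.2, -1.2]
opening: 0.0233
finger_force: 49.1
```

Emit:
send_rows --motion '[[[0,0,-1,0,1.8],[0,0,-3,0,1.8],[0,0,-5,0,1.8],[0,0,-7,0,1.8],[0,0,-8,0,1.8]]]'

```text
clock: 9.4
ee_pos: [0.5597, 0.0886, 0.2121]
ee_rot: [[-0.999, 0.048, 0.005], [0.048, 0.999, 0.001], [-0.005, 0.001, -1.0]]
force: [0.7, 0.1, 0.4]
opening: 0.0232
finger_force: 49.1
```

Emit:
send_rows --motion '[[[1.5,2,-0.5,0,1.8],[4,5,-0.5,0,1.8],[6.5,8,-0.5,-2,1.8],[7.5,11,-0.5,-4,1.8],[8,13,-0.5,-6,1.8]]]'

```text
clock: 9.82
ee_pos: [0.4825, 0.2241, 0.2137]
ee_rot: [[-0.998, -0.06, -0.0], [-0.06, 0.998, 0.001], [0.0, 0.001, -1.0]]
force: [1.2, 0.0, -0.8]
opening: 0.0228
finger_force: 49.2
```

```bash
python3 - <<'E'
from h import *
for n in ("top","side"):
    p=env.get_image(n); w=cloud(p)
    save(p,n+"2.png",None,1.4)
    for t in ("cartridge_tall","webcam"):
        for r in env.trace(p,t)[:2]:
            q=w[r["pixels"]]; q=q[~np.isnan(q[:,0])]
            print(n,t,round(r["score"],2),np.round(r["pixel"]),np.round(np.percentile(q,3,0),3),np.round(np.percentile(q,97,0),3))
    def box(lo,hi): return w[np.all((w>lo)&(w<hi),-1)]
    q=box([.60,.31,.195],[.72,.45,.24]); print("head",len(q),cv2.minAreaRect((q[:,:2]*1000).astype(np.float32)))
    q=box([.58,.3,.005],[.72,.46,.03]); print("foot",len(q),np.round(np.percentile(q,[2,50,98],0),3).tolist())
o=env.get_obs(); print(o["clock"],o["ee_pos"],np.round(o["ee_rot"],3).tolist(),o["opening"],o["finger_force"])
E
```

```text
top cartridge_tall 0.47 [202. 211.] [0.458 0.211 0.176] [0.472 0.23  0.237]
top webcam 0.75 [156. 154.] [0.629 0.339 0.002] [0.701 0.429 0.23 ]
head 341 ((648.87548828125, 383.050537109375), (43.916683197021484, 95.47260284423828), 2.763507604598999)
foot 120 [[0.584, 0.328, 0.005], [0.677, 0.418, 0.008], [0.712, 0.458, 0.02]]
side cartridge_tall 0.68 [289. 220.] [ 0.495 -0.011  0.073] [0.583 0.103 0.145]
side cartridge_tall 0.55 [260. 172.] [0.459 0.202 0.   ] [0.625 0.543 0.231]
side webcam 0.6 [290. 152.] [0.626 0.333 0.008] [0.665 0.418 0.224]
head 153 ((644.0689086914062, 374.5382080078125), (39.92737579345703, 93.7594985961914), 1.7717127799987793)
foot 45 [[0.615, 0.376, 0.006], [0.65, 0.405, 0.01], [0.684, 0.42, 0.028]]
10.1167 [0.484581   0.22127547 0.21327885] [[-0.998, -0.056, -0.0], [-0.056, 0.998, -0.001], [0.0, -0.001, -1.0]] 0.023092734871766663 49.32077765464783
```

Emit:
send_rows --motion '[[[-0.5,3,0,-0.8,1.8],[-1,6.5,0,-0.8,1.8],[-1.5,10,0.5,-0.8,1.8],[-2,13,1,-0.8,1.8],[-2.4,14.7,1.1,-0.8,1.8]]]'

```text
clock: 10.53
ee_pos: [0.5005, 0.3716, 0.2013]
ee_rot: [[-0.998, -0.07, -0.001], [-0.07, 0.998, 0.0], [0.001, 0.0, -1.0]]
force: [0.4, -0.8, -1.6]
opening: 0.0234
finger_force: 49.4
```

Emit:
send_rows --motion '[[[0,0,0,0,1.8],[0,0,0,0,1.8],[0,0,0,0,1.8],[0,0,0,0,1.8],[0,0,0,0,1.8]]]'

```text
clock: 10.95
ee_pos: [0.5003, 0.3688, 0.2025]
ee_rot: [[-0.998, -0.069, 0.0], [-0.069, 0.998, -0.0], [-0.0, -0.0, -1.0]]
force: [-0.4, -0.4, 0.2]
opening: 0.0233
finger_force: 49.5
```

```bash
python3 - <<'E'
from h import *
o=env.get_obs(); print(o["clock"],o["ee_pos"],np.round(o["ee_rot"],3).tolist(),o["opening"],o["finger_force"])
for n in ("top","side"):
    p=env.get_image(n); w=cloud(p)
    save(p,n+"3.png",(110,110,250,210) if n=="top" else (220,110,340,200),5.6 if n=="top" else 6.6)
    def box(lo,hi): return w[np.all((w>lo)&(w<hi),-1)]
    q=box([.45,.33,.155],[.56,.41,.19]); print(n,"cart low",len(q),np.round(np.percentile(q,[3,50,97],0),3).tolist() if len(q) else 0)
    q=box([.61,.31,.195],[.72,.45,.24]); print("head",len(q),np.round(np.percentile(q,[2,50,98],0),3).tolist(),cv2.minAreaRect((q[:,:2]*1000).astype(np.float32)))
    ys=np.linspace(.345,.415,8); f=[]
    for a in ys:
        s=q[abs(q[:,1]-a)<.005]
        if len(s)>2: f.append((a,s[:,0].min(),s[:,0].max()))
    print(np.round(f,3).tolist())
    # seat/short check
    q=box([.53,-.02,.115],[.6,.05,.135]); print("short",len(q),np.round(q.mean(0),3) if len(q) else 0)
    q=box([.48,.02,.14],[.535,.09,.165]); print("fin",len(q),np.round(q.mean(0),3) if len(q) else 0)
E
```

```text
10.95 [0.5002559  0.36877641 0.20252924] [[-0.998, -0.069, 0.0], [-0.069, 0.998, -0.0], [-0.0, -0.0, -1.0]] 0.023340280090783292 49.47396397590637
top cart low 0 0
head 228 [[0.63, 0.337, 0.206], [0.651, 0.369, 0.224], [0.669, 0.402, 0.231]] ((649.7774047851562, 370.8408508300781), (43.00178909301758, 70.3791275024414), 7.552844047546387)
[[0.345, 0.641, 0.673], [0.355, 0.639, 0.671], [0.365, 0.632, 0.673], [0.375, 0.628, 0.667], [0.385, 0.629, 0.668], [0.395, 0.645, 0.666], [0.405, 0.658, 0.667]]
short 111 [0.556 0.024 0.128]
fin 28 [0.512 0.058 0.151]
side cart low 99 [[0.476, 0.348, 0.158], [0.498, 0.357, 0.173], [0.526, 0.37, 0.189]]
head 156 [[0.625, 0.331, 0.198], [0.642, 0.364, 0.217], [0.663, 0.416, 0.225]] ((643.416748046875, 375.2893371582031), (41.24409103393555, 95.27198028564453), 0.9222204685211182)
[[0.345, 0.635, 0.661], [0.355, 0.636, 0.659], [0.365, 0.625, 0.662], [0.375, 0.623, 0.657], [0.385, 0.623, 0.664], [0.395, 0.627, 0.655], [0.405, 0.631, 0.659], [0.415, 0.633, 0.659]]
short 88 [0.555 0.017 0.124]
fin 34 [0.508 0.051 0.147]
```

View pics/side3.png

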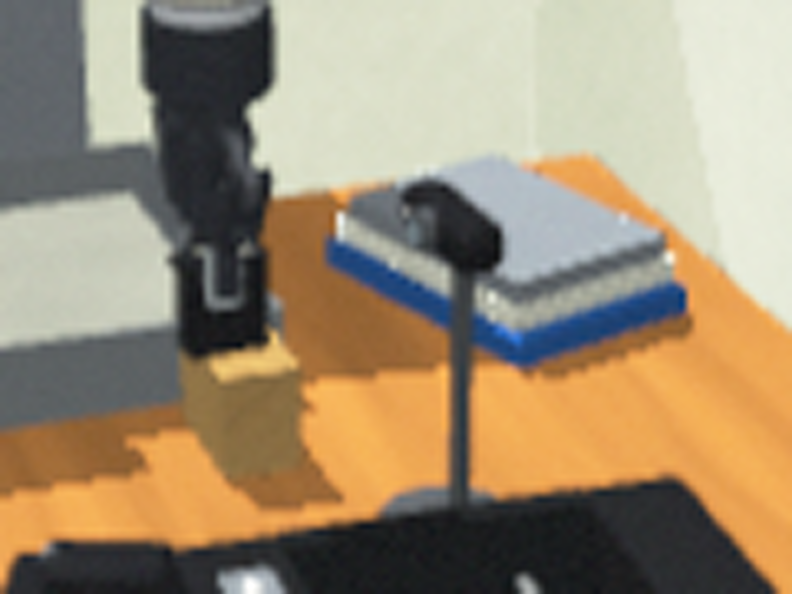

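View pics/top2.png

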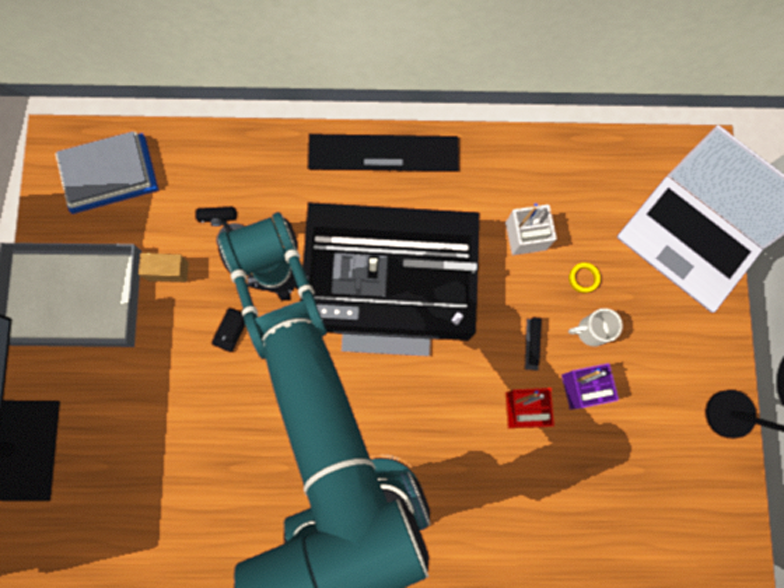

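The cartridge (side crop 220,300) hangs upright in the gripper with the chip at (275,310) facing the lens at (415,225). In the earlier top picture the carriage is at its left stop with the short cartridge seated (373,265), and the bystanders are where they were. I'm handing the job in.

```bash
python3 -c "
from plant import env
print(env.sign_off())"
```

```text
the job is handed in; nothing more can be done
None
```

I handed the job in at about 11 s of the 56 s allowed; no verdict came back. By my measurements, the carriage is at its left stop with the short cartridge seated, and the gripper is holding the tall cartridge still and upright, chip facing the lens at about 100 mm.

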